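# Stack the tote crate on the bottom crate

## Task

Pick up the tote crate by its carrying bar and stack it on the crate that is clamped in the steel cradle, so that all four lugs under it drop into the four corner pockets and it sits fully down, flush on the rims (either way round), then let go of it. Keep it level so nothing spills, work gently (feel for the pockets, never force or drop it: the brittle rims must not take more than 25 N), and leave the other things on the bench alone.

Things in the scene. Friction and masses are not known exactly. Their poses are not given: they have to be found in the camera images.
- crate: Tote crate, grey plastic, loose, 240 (x) x 160 (y) mm, walls 45 mm high, 4 mm thick, open top, small metal parts in it, 0.35 to 0.8 kg. Origin: centre of its floor's underside, z up. On the bench it stands on its lugs, origin 12 mm up. Seated, its floor lies on the rims, origin 64 to 66 mm above the cradle's; riding on the rims on its lugs, 12 mm higher.
- bar (a point): Centre of the tote crate's fixed carrying bar, 100 mm above the crate's origin. The bar runs along the crate's y over its middle: 20 mm wide in x, 22 mm high, 140 mm free length between its end posts, 85 mm of free room beneath it.
- lug (a point): Centre of the flat end of one lug under the tote crate. Four round lugs of 18 mm diameter stick 12 mm down below the crate's floor at x = +-64, y = +-66 mm from its origin (this one +, +); the lowest 4 mm taper to an end of 16 mm diameter.
- cradle: Fixed steel cradle, 310 (x) x 176 (y) mm, 6 mm plate, end lips 26 mm high, side lips 18 mm. Origin: centre of its underside, z up. In it a bottom crate, grey plastic, 240 x 160 x 60 mm, is clamped parallel to it and centred in y, but anywhere along x: its centre is -24 to +24 mm from this origin. The reading does not tell where; feel or look for it. Pads under it give 1 mm per 5 N down; sideways it is rigid.
- rims (a point): Point of the cradle (not of the bottom crate) 66 mm above its origin, level with the bottom crate's rims: two flat rims 28 mm wide at y = +-52 to +-80 mm, full 240 mm long. Each has two pockets, 21 x 21 mm, 18 mm deep, at x = +-64, y = +-66 mm from the bottom crate's centre: 1.5 mm play round the lugs. Sliding with a 3 to 8 N push lets the lugs drop; over 25 N breaks the rims.
- jar: Bystander: lidded glass jar, 64 mm diameter, 90 mm high; origin at the centre of its underside.
- can: Bystander: can with a paper label, 74 mm diameter, 110 mm high; origin at the centre of its underside.
- wrench: Bystander: steel wrench lying on the bench; origin at its underside, x along it.

How it is judged:
By the outcome, as a careful person would: the job done as asked, in the order asked, and still so for the second after the job is handed in, with the robot touching nothing.
It also fails if it takes over 72 s, if anything falls off the work surface, if the arm or the gripper's body presses on something with over 40 N, if the wrist force passes 120 N, or if a joint passes its speed limit or range.

## Robot

A 7-joint arm with a two-finger parallel gripper is mounted at the origin on the work surface. World frame = base frame: x ahead of the robot, y to its left, z up, the work surface at z = 0. Lengths are in m, angles in rad, forces in N, time in s.
With the tool pointing down it reaches from about 0.425 to 0.975 m from the base axis. Payload 16.7 kg.
Tool frame: the origin (TCP) lies between the finger pads; the fingertips stand 22 mm ahead of it and the grasp point (between the pads) lies 3 mm ahead of it; y points along the fingers, z is the direction in which the jaws open and shut, and the axes are right-handed (so a half turn about y gives the same grasp; the last joint's range is limited). The gripper opens to 85 mm and grips with 20 to 120 N. Pads are 22 mm wide; open, the fingers measure 114 mm over their backs; the gripper's body (76 mm by 85 mm) begins 54 mm behind the grasp point. The pads swing forward as they close: fully open they stand 13 mm farther back than shut.
Start: joints at [1.198, 0.426, 0.074, 1.606, -0.034, 1.111, -0.067], TCP at [0.149, -0.658, 0.253] pointing down, gripper open.
Joint ranges: [-2.85, 2.85], [-0.5, 2.14], [-1.23, 1.37], [0.21, 2.46], [-1.02, 4.16], [0.16, 2.05], [-2.73, 2.73]. Speed limits (rad/s): [1.89, 1.89, 2.39, 2.39, 3.01, 3.01, 3.01].

## Interface

Orientations are given as a rotation vector (axis times angle).
In Python, from station import readout, grab_frame, robot gives the robot as it stands. The module is installed in compiled form; this text tells all that it offers.
- The arm moves only by the tool move_arm, never from a script. Its argument "plan" is text: rows parted by semicolons, each of 7 numbers parted by spaces: the shift along the world's x, y, z in m, then the turn, a rotation vector about the world's x, y, z in degrees, then the finger opening in m, from 0 to 0.0854. In form: tx ty tz wx wy wz grip; .... A call has 1 to 20 rows; each row shifts and turns the commanded pose from where the row before left it; what a row does not reach is not made up. A row lasts 1/10 s, in which the tool goes at most 50 mm and 8.59 degrees, less where a joint would pass 70% of its speed; a pose out of reach is approached as far as the arm can. A call with a gripper value outside its range is refused whole. The fingers move at their own pace and stop on an object; "newtons" is the grip in N (left out, the last holds). Time passes only in rows, so rows that do not move let the fingers close. It gives the time, the measured TCP pose, the force and the opening at its end, in the units of the state.
- readout.get_state(): the state, without advancing time (a new reading comes with each control period).
- grab_frame(name): name is "scene" or "top" or "wrist"; returns a dict with "image" (400x640x3 uint8, red, green, blue), "z_map" (400x640 float32, m along the optical axis (not along the pixel's ray), 0 where there is no reading), "fx", "fy", "cx", "cy" (pixels), "rvec" (rotation vector, rad) and "tvec" (3), from world to camera coordinates, as OpenCV has them. Camera axes: x right, y down, z forward; pixel columns grow to the right and rows downward; lengths in m; the calibration is good to about 2 mm. The wrist camera is an equidistant fisheye: a pixel r from the principal point sees the ray r / f radians off the axis. A picture is of the moment at which its call begins.
- robot.close_job(): hands the job in, once; it reports no verdict.
The state is a dict: "time": time; "joint_positions": joint angles; "qd": joint speeds; "tau": joint torques, N m; "tcp_pos": TCP position; "orientation": TCP orientation; "force": force on the tool from outside, world axes, zero at the start; "moment": the same for the moment, N m; "width": finger opening in m.
Only numpy, scipy, OpenCV 4.12 (cv2) and the standard library are available. Lean on these libraries where they do the work, as an engineer would, in place of code of your own. Each camera call takes 0.05 s, during which the arm holds its last target. There are 200 camera calls.

## Working session

There is one attempt and no reset: what is moved stays moved. The work goes in short steps, Python scripts to look and compute and a tool call to move; the robot and the scene stay as the last step left them, time stands still between calls to the robot, and variables do not carry over. Pictures are saved under pics/ and viewed, about 8 in all and at most 12, crops included, and the job is handed in when it is done.

Besides the shell and the picture viewer there is one more tool, called as name(argument=value, ...) on one line, values as JSON. move_arm: Moves the arm, as the interface text tells. Its arguments: {"type":"object","properties":{"plan":{"type":"string"},"newtons":{"type":"number"}},"required":["plan"]}

```bash
mkdir -p pics; cat > h.py <<'E'
import numpy as np, cv2
from station import readout, grab_frame, robot
def cloud(f):
    z=f["z_map"]; v,u=np.mgrid[:z.shape[0],:z.shape[1]]
    P=np.dstack([(u-f["cx"])/f["fx"]*z,(v-f["cy"])/f["fy"]*z,z])
    R=cv2.Rodrigues(np.array(f["rvec"],float))[0]
    W=(P-np.array(f["tvec"]).ravel())@R
    W[z<=0]=np.nan
    return W
def save(f,n): cv2.imwrite(f"pics/{n}.png",f["image"][:,:,::-1])
E
python3 - <<'E'
from h import *
s=readout.get_state(); print({k:np.round(v,3) for k,v in s.items()})
a=grab_frame("top"); b=grab_frame("scene")
cv2.imwrite("pics/a.png",np.vstack([a["image"],b["image"]])[:,:,::-1][:, :])
np.savez("top.npz",**a); np.savez("scene.npz",**b)
im=np.vstack([a["image"],b["image"]])[:,:,::-1]; im=cv2.resize(im,(480,600),interpolation=cv2.INTER_AREA); cv2.imwrite("pics/a.png",im)
save(a,"top");W=cloud(a)
for f in(a,b):
  R=cv2.Rodrigues(np.array(f["rvec"],float))[0]; print(f["fx"],-R.T@np.array(f["tvec"]).ravel(),R[2])
E
```

```text
{'time': np.float64(0.0), 'joint_positions': array([ 1.198,  0.427,  0.074,  1.607, -0.034,  1.111, -0.067]), 'qd': array([-0.001, -0.002, -0.001, -0.001, -0.   , -0.002, -0.   ]), 'tau': array([ 1.0000e-03, -9.4983e+01,  3.7620e+00, -4.6351e+01,  2.0000e-02,
        1.0000e-02, -0.0000e+00]), 'tcp_pos': array([ 0.149, -0.658,  0.253]), 'orientation': array([-0.236,  2.105, -2.102]), 'force': array([-0.39 , -0.039, -0.004]), 'moment': array([-0.041,  0.032,  0.015]), 'width': np.float64(0.085)}
469.1999746167744 [0.49840301 0.03396229 1.33170739] [ 0.05769547 -0.01996217 -0.99813463]
415.2380978254247 [ 1.19608111 -0.29287072  0.66915707] [-0.69027993  0.34579224 -0.6355638 ]
```

View pics/top.png

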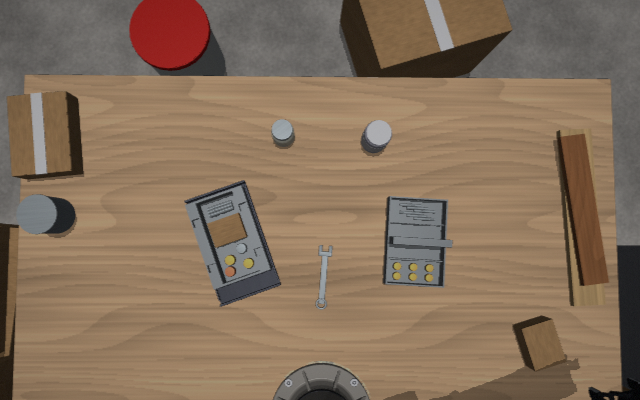

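View pics/a.png

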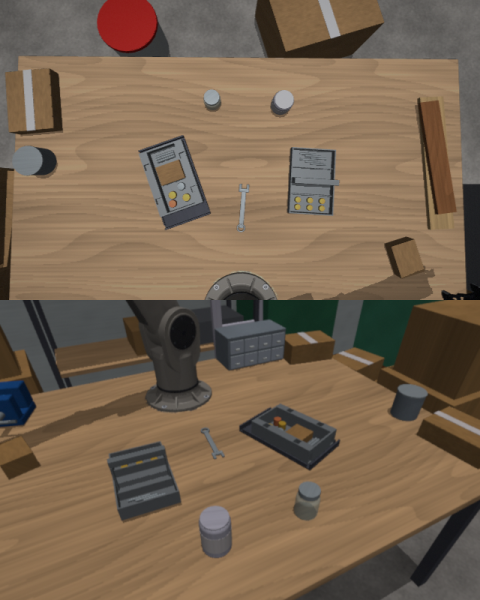

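The top view shows the tote at about (415,242) with its bar along the image row, i.e. along world y. The cradle is at about (233,243), rotated, with the wrench between them at (324,275), the jar at (282,131) and the can at (377,136). Next I'll measure from the depth.

```bash
python3 - <<'E'
from h import *
f=dict(np.load("top.npz")); W=cloud(f)
def rect(m,box,n):
    u0,u1,v0,v1=box; P=W[v0:v1,u0:u1].reshape(-1,3); P=P[m(P)]
    r=cv2.minAreaRect((P[:,:2]*1000).astype(np.float32)); print(n,len(P),np.round(r[0],1),np.round(r[1],1),round(r[2],2),"z",np.round(np.percentile(P[:,2],[5,50,95]),4))
rect(lambda P:P[:,2]>0.095,(370,470,185,300),"bar")
rect(lambda P:(P[:,2]>0.050)&(P[:,2]<0.07),(370,470,185,300),"tote walls")
rect(lambda P:(P[:,2]>0.060)&(P[:,2]<0.075),(170,295,170,315),"rims")
rect(lambda P:(P[:,2]>0.012),(170,295,170,315),"cradle")
rect(lambda P:(P[:,2]>0.004),(305,340,235,315),"wrench")
rect(lambda P:(P[:,2]>0.07),(260,300,110,150),"jar")
rect(lambda P:(P[:,2]>0.09),(355,400,110,160),"can")
im=cv2.resize(f["image"][170:315,175:295,::-1],None,fx=4,fy=4,interpolation=cv2.INTER_CUBIC)
cv2.imwrite("pics/cr.png",im)
# height map classes along crate
Z=W[170:315,175:295,2]
g=np.clip(np.nan_to_num(Z)*2500,0,255).astype(np.uint8)
cv2.imwrite("pics/cr.png",np.hstack([cv2.resize(im,(390,471)),cv2.cvtColor(cv2.resize(g,(390,471),interpolation=cv2.INTER_NEAREST),cv2.COLOR_GRAY2BGR)]))
E
```

```text
bar 468 [ 478.3 -259.4] [153.4  19.9] 86.57 z [0.1176 0.1222 0.1258]
tote walls 523 [ 478.2 -260.3] [161.7 240.5] 86.59 z [0.051  0.0557 0.0603]
rims 1832 [490.3 252.7] [240.3 160.7] 19.57 z [0.0613 0.0652 0.0693]
cradle 4894 [474.4 246.4] [310.5 176.3] 19.45 z [0.0141 0.0427 0.068 ]
wrench 436 [384.5  -4.5] [ 95.9 220.4] 89.9 z [0.0042 0.0065 0.0103]
jar 360 [777.4 106.3] [54.3 55.4] 63.23 z [0.0835 0.0889 0.0928]
can 601 [ 764.5 -149.1] [71.9 69.7] 44.25 z [0.0961 0.1085 0.1127]
```

View pics/cr.png

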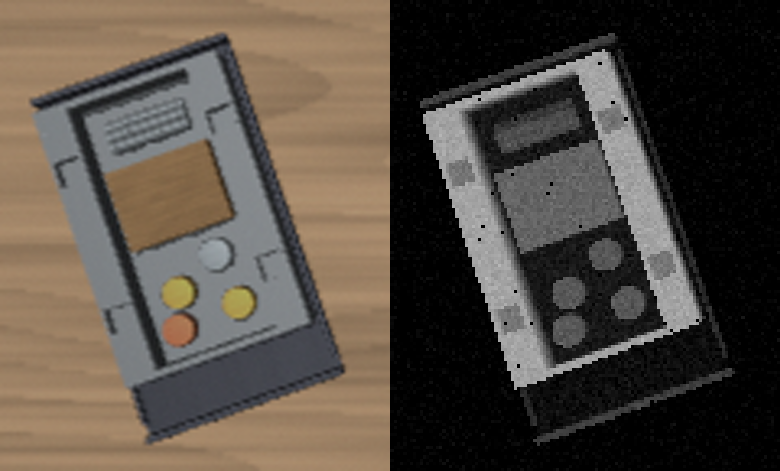

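The depth image clearly shows the four pockets, with the bottom crate shifted +x in its cradle. I'll refine the pocket positions and work out the first move.

```bash
python3 - <<'E'
from h import *
from scipy.spatial.transform import Rotation as R
f=dict(np.load("top.npz")); W=cloud(f).reshape(-1,3)
t=np.radians(19.5); c=np.array([.4903,.2527]); M=np.array([[np.cos(t),-np.sin(t)],[np.sin(t),np.cos(t)]])
L=(W[:,:2]-c)@M; C=[];N=[]
for sx in(1,-1):
  for sy in(1,-1):
    n=np.array([sx*.064,sy*.066]); m=(np.abs(L-n)<.018).all(1)&(W[:,2]>.04)&(W[:,2]<.058)
    p=L[m]; q=(p.max(0)+p.min(0))/2; print(m.sum(),np.round(1000*(p.mean(0)-n),1),np.round(1000*(q-n),1),np.median(W[m,2])); C.append(p.mean(0));N.append(n)
C=np.array(C);N=np.array(N); d=C.mean(0); print("pocket centre world",c+M@d, "yaw add",np.degrees(np.mean((N[:,0]*(C-d)[:,1]-N[:,1]*(C-d)[:,0]))/np.mean((N**2).sum(1))))
s=readout.get_state(); print(s["tcp_pos"]); r=R.from_rotvec(s["orientation"]); print(r.as_matrix().round(3))
jaw=r.as_matrix()[:,2]; print("jaw yaw",np.degrees(np.arctan2(jaw[1],jaw[0])))
E
```

```text
75 [ 0.6 -0.8] [ 0.5 -1.5] 0.04677789572244185
67 [ 1.8 -0.7] [ 0.5 -1.7] 0.048399560260939084
75 [ 0.5 -1.6] [ 0.7 -2.1] 0.04762114427142217
68 [ 0.2 -1.1] [ 1.7 -2.1] 0.04766814040325617
pocket centre world [0.49135593 0.25195241] yaw add 0.2196373435565155
[ 0.14902918 -0.65796577  0.25264768]
[[-0.975 -0.     0.221]
 [-0.221  0.001 -0.975]
 [ 0.    -1.    -0.001]]
jaw yaw -77.23500126212058
```

move_arm(plan="0.0206 0.0249 0 0 0 4.61 0.085;0.0206 0.0249 0 0 0 4.61 0.085;0.0206 0.0249 0 0 0 4.61 0.085;0.0206 0.0249 0 0 0 4.61 0.085;0.0206 0.0249 0 0 0 4.61 0.085;0.0206 0.0249 0 0 0 4.61 0.085;0.0206 0.0249 0 0 0 4.61 0.085;0.0206 0.0249 0 0 0 4.61 0.085;0.0206 0.0249 0 0 0 4.61 0.085;0.0206 0.0249 0 0 0 4.61 0.085;0.0206 0.0249 0 0 0 4.61 0.085;0.0206 0.0249 0 0 0 4.61 0.085;0.0206 0.0249 0 0 0 4.61 0.085;0.0206 0.0249 0 0 0 4.61 0.085;0.0206 0.0249 0 0 0 4.61 0.085;0.0206 0.0249 0 0 0 4.61 0.085;0 0 0 0 0 0 0.085;0 0 0 0 0 0 0.085")

```text
time: 1.9
tcp_pos: [0.4791, -0.2588, 0.2531]
orientation: [-1.181, 1.252, -1.252]
force: [-1.2, -0.5, 0.1]
width: 0.085
```

```bash
cat >> h.py <<'E'
from scipy.spatial.transform import Rotation as Rot
def st():
    s=readout.get_state(); m=Rot.from_rotvec(s["orientation"]).as_matrix(); j=m[:,2]
    print("t",round(float(s["time"]),2),"tcp",np.round(s["tcp_pos"],4),"jaw",round(np.degrees(np.arctan2(j[1],j[0])),2),"down",np.round(m[:,1],4),"F",np.round(s["force"],2),"M",np.round(s["moment"],2),"w",round(float(s["width"]),4))
    return s
def wcloud(f):
    z=f["z_map"]; v,u=np.mgrid[:z.shape[0],:z.shape[1]]
    x=(u-f["cx"])/f["fx"]; y=(v-f["cy"])/f["fy"]; r=np.hypot(x,y); k=np.where(r>1e-6,np.tan(np.minimum(r,1.5))/np.maximum(r,1e-6),1)
    P=np.dstack([x*k*z,y*k*z,z]); R=cv2.Rodrigues(np.array(f["rvec"],float))[0]
    W=(P-np.array(f["tvec"]).ravel())@R; W[(z<=0)|(r>1.3)]=np.nan
    return W
E
python3 - <<'E'
from h import *
s=st(); f=grab_frame("wrist"); save(f,"w1"); W=wcloud(f).reshape(-1,3)
c=np.array([.4783,-.26])
P=W[(np.hypot(*(W[:,:2]-c).T)<.16)]
for lo,hi,n in((.118,.128,"bar top"),(.052,.062,"walls")):
    p=P[(P[:,2]>lo)&(P[:,2]<hi)]; 
    if len(p)>20: r=cv2.minAreaRect((p[:,:2]*1000).astype(np.float32)); print(n,len(p),r,np.median(p[:,2]))
E
```

```text
t 1.9 tcp [ 0.4791 -0.2588  0.2531] jaw -3.33 down [-4.e-04  2.e-04 -1.e+00] F [-1.22 -0.54  0.09] M [-0.06  0.07 -0.01] w 0.085
bar top 3827 ((478.52935791015625, -259.4057922363281), (152.96560668945312, 19.943056106567383), 86.69048309326172) 0.12285640899658748
walls 3038 ((478.63299560546875, -259.9449157714844), (161.1021270751953, 241.9705352783203), 86.62997436523438) 0.056623668487997214
```

View pics/w1.png

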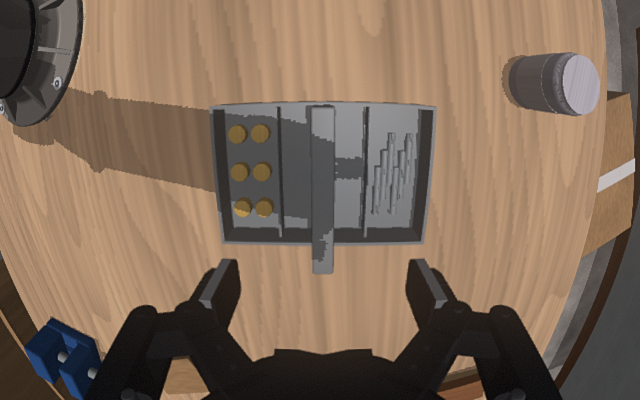

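The wrist view shows the bar at (322,190), midway between the open fingers at (220,285) and (428,285), and nothing in the way. It agrees with the top camera, so I'll descend and grip.

move_arm(plan="-0.0003 -0.001 -0.03 0 0 0 0.085;0 0 -0.03 0 0 0 0.085;0 0 -0.03 0 0 0 0.085;0 0 -0.03 0 0 0 0.085;0 0 -0.018 0 0 0 0.085;0 0 0 0 0 0 0.085;0 0 0 0 0 0 0.04;0 0 0 0 0 0 0.03;0 0 0 0 0 0 0.01;0 0 0 0 0 0 0.005;0 0 0 0 0 0 0.005;0 0 0 0 0 0 0.005;0 0 0 0 0 0 0.005;0 0 0 0 0 0 0.005", newtons=90)

```text
time: 3.35
tcp_pos: [0.4787, -0.2611, 0.1162]
orientation: [-1.18, 1.253, -1.255]
force: [-3.1, 0.9, 10.4]
width: 0.0187
```

```bash
python3 -c "
from h import *
st()"
```

```text
t 3.35 tcp [ 0.4787 -0.2611  0.1162] jaw -3.48 down [ 8.e-04 -7.e-04 -1.e+00] F [-3.11  0.93 10.37] M [ 0.12  0.55 -0.  ] w 0.0187
```

move_arm(plan="0 0 0.005 0 0 0 0.005;0 0 0.01 0 0 0 0.005;0 0 0.02 0 0 0 0.005;0 0 0.025 0 0 0 0.005;0 0 0.025 0 0 0 0.005;0 0 0.025 0 0 0 0.005;0 0 0.015 0 0 0 0.005;0 0 0.005 0 0 0 0.005;0 0 0 0 0 0 0.005;0 0 0 0 0 0 0.005;0 0 0 0 0 0 0.005")

```text
time: 4.45
tcp_pos: [0.478, -0.2607, 0.2443]
orientation: [-1.18, 1.255, -1.252]
force: [-0.6, -0.1, -6.6]
width: 0.0185
```

```bash
cat >> h.py <<'E'
def tote(c,zt,save_as=None):
    """tote pose from wrist depth; zt = expected origin height"""
    f=grab_frame("wrist"); 
    if save_as: save(f,save_as)
    W=wcloud(f).reshape(-1,3); P=W[np.hypot(*(W[:,:2]-np.array(c)).T)<.17]
    p=P[(P[:,2]>zt+.038)&(P[:,2]<zt+.052)]
    r=cv2.minAreaRect((p[:,:2]*1000).astype(np.float32)); print("walls",len(p),np.round(r[0],1),np.round(r[1],1),round(r[2],2))
    A=np.c_[p[:,:2]-np.array(c),np.ones(len(p))]; k=np.linalg.lstsq(A,p[:,2],rcond=None)[0]
    print("rim plane slope deg x,y",np.degrees(k[:2]).round(2),"z",k[2].round(4), "origin z",(k[2]-.045).round(4))
E
python3 -c "
from h import *
s=st(); tote(s['tcp_pos'][:2],s['tcp_pos'][2]-.104)"
```

```text
t 4.45 tcp [ 0.478  -0.2607  0.2443] jaw -3.47 down [-1.5e-03  9.0e-04 -1.0e+00] F [-0.59 -0.14 -6.61] M [-0.05  0.04 -0.02] w 0.0185
walls 6214 [ 477.9 -259.3] [160.7 241.5] 86.65
rim plane slope deg x,y [-0.04  0.72] z 0.1835 origin z 0.1385
```

move_arm(plan="0 0.009 0 0 0 0.45 0.005;0 0.018 0 0 0 0.85 0.005;0.0008 0.0286 0 0 0 1.27 0.005;0.0008 0.0286 0 0 0 1.27 0.005;0.0008 0.0286 0 0 0 1.27 0.005;0.0008 0.0286 0 0 0 1.27 0.005;0.0008 0.0286 0 0 0 1.27 0.005;0.0008 0.0286 0 0 0 1.27 0.005;0.0008 0.0286 0 0 0 1.27 0.005;0.0008 0.0286 0 0 0 1.27 0.005;0.0008 0.0286 0 0 0 1.27 0.005;0.0008 0.0286 0 0 0 1.27 0.005;0.0008 0.0286 0 0 0 1.27 0.005;0.0008 0.0286 0 0 0 1.27 0.005;0.0008 0.0286 0 0 0 1.27 0.005;0.0008 0.0286 0 0 0 1.27 0.005;0.0008 0.0286 0 0 0 1.27 0.005;0.0008 0.0286 0 0 0 1.27 0.005;0 0.018 0 0 0 0.85 0.005;0 0.009 0 0 0 0.45 0.005")

```text
time: 6.5
tcp_pos: [0.4897, 0.2534, 0.2454]
orientation: [-1.352, 0.953, -0.952]
force: [-0.3, 0.6, -6.2]
width: 0.0184
```

move_arm(plan="0 0 0 0 0 0 0.005;0 0 0 0 0 0 0.005;0 0 0 0 0 0 0.005;0 0 0 0 0 0 0.005")

```text
time: 6.9
tcp_pos: [0.4915, 0.2496, 0.2453]
orientation: [-1.351, 0.957, -0.957]
force: [0.0, 0.1, -5.6]
width: 0.0185
```

```bash
python3 -c "
from h import *
s=st(); tote(s['tcp_pos'][:2],s['tcp_pos'][2]-.104,'w2')"
```

```text
t 6.9 tcp [0.4915 0.2496 0.2453] jaw 19.35 down [ 1.e-04 -5.e-04 -1.e+00] F [ 0.05  0.08 -5.61] M [-0.03  0.04 -0.02] w 0.0185
walls 6181 [490.8 250.9] [241.8 160.1] 19.37
rim plane slope deg x,y [-0.23  0.57] z 0.1845 origin z 0.1395
```

View pics/w2.png

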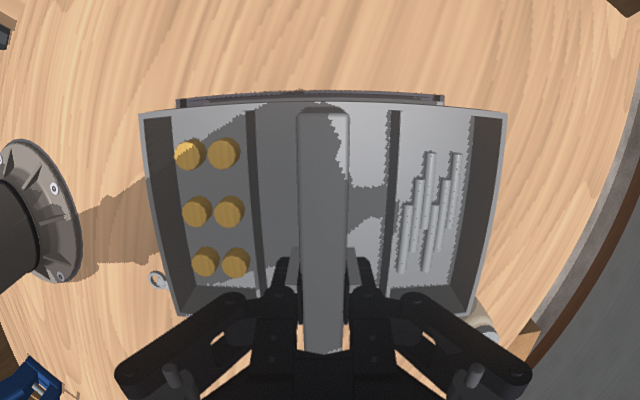

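move_arm(plan="-0.0001 0.0014 -0.01 0 0 0.12 0.005;0 0 -0.015 0 0 0 0.005;0 0 -0.015 0 0 0 0.005;0 0 -0.01 0 0 0 0.005;0 0 -0.004 0 0 0 0.005;0 0 0 0 0 0 0.005;0 0 0 0 0 0 0.005;0 0 0 0 0 0 0.005;0 0 0 0 0 0 0.005")

```text
time: 7.85
tcp_pos: [0.4913, 0.2522, 0.1918]
orientation: [-1.351, 0.954, -0.954]
force: [0.4, -0.2, -4.5]
width: 0.0186
```

```bash
python3 -c "
from h import *
s=st(); tote(s['tcp_pos'][:2],s['tcp_pos'][2]-.104)
f=grab_frame('top'); save(f,'t2'); W=cloud(f)
W=W.reshape(-1,3);z=s['tcp_pos'][2]-.104;P=W[np.hypot(*(W[:,:2]-s['tcp_pos'][:2]).T)<.16];p=P[(P[:,2]>z+.037)&(P[:,2]<z+.053)]
print(len(p),cv2.minAreaRect((p[:,:2]*1000).astype(np.float32)))
A=np.c_[p[:,:2]-s['tcp_pos'][:2],np.ones(len(p))];k=np.linalg.lstsq(A,p[:,2],rcond=None)[0];print(np.degrees(k[:2]),k[2])
"
```

```text
t 7.85 tcp [0.4913 0.2522 0.1918] jaw 19.55 down [ 7.e-04  2.e-04 -1.e+00] F [ 0.44 -0.16 -4.52] M [-0.01  0.03 -0.01] w 0.0186
walls 6205 [490.6 253.4] [241.9 160.1] 19.53
rim plane slope deg x,y [-0.21  0.62] z 0.131 origin z 0.086
277 ((496.47601318359375, 236.31365966796875), (240.2651824951172, 125.7342529296875), 19.734355926513672)
[ 0.00747172 -0.00943289] 0.13102694230281917
```

move_arm(plan="0 -0.0008 -0.002 0 0 0 0.005;0 0 -0.002 0 0 0 0.005;0 0 -0.001 0 0 0 0.005;0 0 -0.001 0 0 0 0.005;0 0 -0.001 0 0 0 0.005;0 0 -0.001 0 0 0 0.005;0 0 -0.001 0 0 0 0.005;0 0 0 0 0 0 0.005;0 0 0 0 0 0 0.005")

```text
time: 8.85
tcp_pos: [0.4911, 0.2513, 0.1823]
orientation: [-1.352, 0.954, -0.954]
force: [0.5, 0.4, -5.3]
width: 0.0182
```

move_arm(plan="0 0 -0.001 0 0 0 0.005;0 0 0 0 0 0 0.005")

```text
time: 9.05
tcp_pos: [0.4911, 0.2513, 0.1812]
orientation: [-1.352, 0.954, -0.954]
force: [0.6, 0.5, -5.9]
width: 0.0187
```

move_arm(plan="0 0 -0.001 0 0 0 0.005;0 0 0 0 0 0 0.005")

```text
time: 9.25
tcp_pos: [0.4911, 0.2513, 0.1802]
orientation: [-1.352, 0.954, -0.954]
force: [-0.5, -0.2, -5.6]
width: 0.0183
```

move_arm(plan="0 0 -0.001 0 0 0 0.005;0 0 -0.001 0 0 0 0.005;0 0 0 0 0 0 0.005")

```text
time: 9.55
tcp_pos: [0.491, 0.2513, 0.1781]
orientation: [-1.352, 0.954, -0.954]
force: [-0.2, -0.2, -5.6]
width: 0.0183
```

move_arm(plan="0 0 -0.001 0 0 0 0.005;0 0 0 0 0 0 0.005;0 0 0 0 0 0 0.005")

```text
time: 9.85
tcp_pos: [0.4911, 0.2513, 0.1773]
orientation: [-1.352, 0.954, -0.954]
force: [-0.6, -0.4, -5.5]
width: 0.0186
```

move_arm(plan="0 0 -0.001 0 0 0 0.005;0 0 0 0 0 0 0.005;0 0 0 0 0 0 0.005")

```text
time: 10.15
tcp_pos: [0.4911, 0.2513, 0.1763]
orientation: [-1.352, 0.954, -0.954]
force: [0.9, -0.4, -5.9]
width: 0.0187
```

The lug ends are now about 6 mm below rim level with no contact force, so they are in the pockets. I'll keep going gently.

move_arm(plan="0 0 -0.001 0 0 0 0.005;0 0 -0.001 0 0 0 0.005;0 0 -0.001 0 0 0 0.005;0 0 0 0 0 0 0.005;0 0 0 0 0 0 0.005")

```text
time: 10.65
tcp_pos: [0.4911, 0.2513, 0.1733]
orientation: [-1.352, 0.954, -0.954]
force: [0.1, -0.5, -4.9]
width: 0.0187
```

move_arm(plan="0 0 -0.001 0 0 0 0.005;0 0 -0.001 0 0 0 0.005;0 0 0 0 0 0 0.005;0 0 0 0 0 0 0.005")

```text
time: 11.05
tcp_pos: [0.4911, 0.2513, 0.1713]
orientation: [-1.352, 0.954, -0.954]
force: [-0.5, 0.3, -5.3]
width: 0.0186
```

move_arm(plan="0 0 -0.001 0 0 0 0.005;0 0 0 0 0 0 0.005;0 0 0 0 0 0 0.005")

```text
time: 11.35
tcp_pos: [0.4911, 0.2513, 0.1703]
orientation: [-1.352, 0.954, -0.954]
force: [0.6, 0.4, -6.0]
width: 0.0187
```

move_arm(plan="0 0 -0.001 0 0 0 0.005;0 0 0 0 0 0 0.005;0 0 0 0 0 0 0.005")

```text
time: 11.65
tcp_pos: [0.4912, 0.2514, 0.1695]
orientation: [-1.351, 0.954, -0.954]
force: [-0.5, 0.3, -1.1]
width: 0.0186
```

move_arm(plan="0 0 -0.0007 0 0 0 0.005;0 0 0 0 0 0 0.005;0 0 0 0 0 0 0.005")

```text
time: 11.95
tcp_pos: [0.4912, 0.2514, 0.1688]
orientation: [-1.351, 0.954, -0.954]
force: [-0.4, -1.3, 2.2]
width: 0.0184
```

Contact came at TCP z of about 0.1695, which puts the origin at about 0.065, the seated height. I'll check before letting go.

```bash
python3 -c "
from h import *
s=st(); tote(s['tcp_pos'][:2],s['tcp_pos'][2]-.104)
f=grab_frame('scene'); cv2.imwrite('pics/s2.png',cv2.resize(f['image'][100:260,280:480,::-1],None,fx=4,fy=3.75,interpolation=cv2.INTER_CUBIC))"
```

```text
t 11.95 tcp [0.4912 0.2514 0.1688] jaw 19.56 down [ 2.e-04  1.e-04 -1.e+00] F [-0.39 -1.26  2.2 ] M [-0.16  0.25  0.  ] w 0.0184
walls 6212 [490.7 252.3] [241.6 161.2] 19.67
rim plane slope deg x,y [-0.25  0.58] z 0.108 origin z 0.063
```

View pics/s2.png

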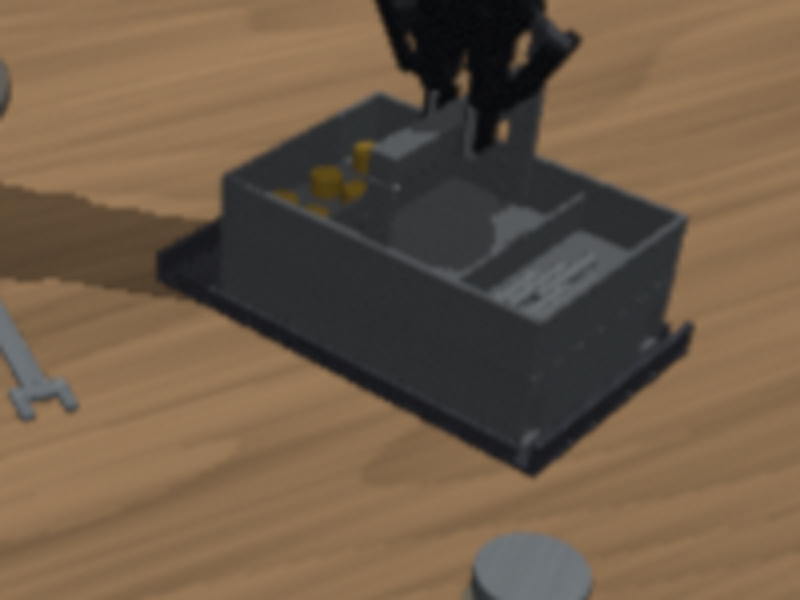

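The scene view shows the tote flush on the bottom crate, with no gap along the front seam at about (380,330), and level. I'll let go and withdraw upward.

move_arm(plan="0 0 0 0 0 0 0.022;0 0 0 0 0 0 0.026;0 0 0 0 0 0 0.035;0 0 0 0 0 0 0.06;0 0 0 0 0 0 0.07;0 0 0 0 0 0 0.07;0 0 0 0 0 0 0.07;0 0 0 0 0 0 0.07", newtons=20)

```text
time: 12.85
tcp_pos: [0.4911, 0.2513, 0.1686]
orientation: [-1.352, 0.954, -0.954]
force: [0.7, 0.6, 0.8]
width: 0.07
```

move_arm(plan="0 0 0.005 0 0 0 0.07;0 0 0.01 0 0 0 0.07;0 0 0.02 0 0 0 0.07;0 0 0.03 0 0 0 0.07;0 0 0.03 0 0 0 0.07;0 0 0.03 0 0 0 0.07;0 0 0.015 0 0 0 0.07;0 0 0 0 0 0 0.07;0 0 0 0 0 0 0.07;0 0 0 0 0 0 0.07")

```text
time: 13.85
tcp_pos: [0.4907, 0.251, 0.3076]
orientation: [-1.353, 0.955, -0.954]
force: [-0.3, -0.7, 0.7]
width: 0.0701
```

```bash
python3 -c "
from h import *
s=st(); tote(s['tcp_pos'][:2],.065)
f=grab_frame('scene'); save(f,'s3')"
```

```text
t 13.85 tcp [0.4907 0.251  0.3076] jaw 19.56 down [-1.5e-03 -7.0e-04 -1.0e+00] F [-0.3  -0.73  0.68] M [-0.04 -0.08 -0.01] w 0.0701
walls 3111 [490.6 252.6] [241.5 160. ] 19.56
rim plane slope deg x,y [-0.16  0.32] z 0.1088 origin z 0.0638
```

View pics/s3.png

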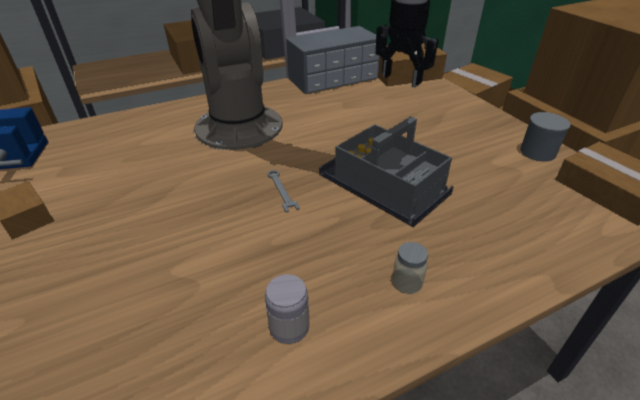

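The tote sits flush at (392,170) with the gripper clear above it. The wrench, jar and can have not been moved. I'll hand the job in.

```bash
python3 -c "
from h import *
print(robot.close_job())"
```

```text
the job is handed in; nothing more can be done
None
```

The tote crate is stacked on the clamped crate with all four lugs in their pockets. I let go of it and handed the job in at about 14 s of robot time.

**What I did:** I gripped the carrying bar with 90 N, lifted the tote level and carried it over while turning it 22.9°. The depth image showed the bottom crate about 17 mm along +x in its cradle. I lowered the tote in 1 mm steps. The lugs dropped straight in, so no sliding search was needed. I opened the gripper and backed off upward.

**Last checks:**
- **Seating:** contact came at an origin height of about 65 mm, inside the 64–66 mm seated range. The wrist camera read about 64 mm after release. No gap showed in the scene image.
- **Force:** the wrist reading changed by about 8 N when the tote touched down, well under the 25 N limit.
- **Position:** the tote is at (0.4906, 0.2526) m, turned 19.6°. The target was (0.4905, 0.2523) m and 19.5°.
- **Bystanders:** the jar, can and wrench look untouched in the scene image. I did not re-measure their positions.

**One disagreement:** during the carry, the wrist camera showed a tilt of about 0.6° (0.35° after release). The top camera showed the tote level, though partly hidden by the arm. I took the wrist camera's tilt to be depth bias and did not correct for it.

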